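Stand the portable flow meter on its swing-back handle

TASK

Get the portable gas flow meter out of its charging cradle and ready to read on the bench. Swing its carry handle back and down behind it until it clicks into its last notch against the stop, without forcing it or levering hard on the cradle; then lift the meter out and set it down gently on the rubber mat so that it stands leaning back on the handle, with its sole and the handle bar both on the mat. Leave the other things on the bench where they are.

Things in the scene. Friction and masses are not known exactly. Their poses are not given: they have to be found in the camera images.
- meter_centre (a point): centre (half-way up) of the portable gas flow meter: a white plastic box 38 mm thick (x), 110 mm wide (y), 130 mm tall (z), about 0.6 kg with handle. Axes: z up through its top, +x out of the front (screen, keys), -x out of the back. On its flat top two brass gas ports, 17 mm high, 41 mm left and right of the middle; between them the top can be gripped front to back. U-shaped grey carry handle on its flanks.
- meter: the same meter; origin under the middle of its thickness and width at sole height, axes as above. It starts upright in the cradle's pocket, back roughly towards the robot (up to 26 degrees either way).
- meter_sole (a point): rear edge of the meter's rubber sole, mid-width: 8 mm behind the middle, at the very bottom. Behind it the underside is relieved by 4 mm, so the meter rocks back about this edge; resting on the seated handle it leans back about 18 degrees. It would also stand upright on the flat sole, which is not wanted.
- handle_pivot (a point): middle of the handle's hinge line, which runs along the meter's y at mid-thickness, 70 mm above the sole.
- handle_bar (a point): middle of the handle's grip bar: round rubber bar 12 mm thick, 120 mm long along the meter's y, 95 mm from the hinge line on two flat arms (13 by 6 mm) outside the flanks (133 mm over all). Straight up, its underside is 29 mm above the meter's top; in the last notch its middle is 87 mm behind the meter's mid-thickness and 32 mm above the sole.
- handle (a joint): handle angle from the meter's z: 0 with the bar straight above the hinge, growing as it swings back (to -x) and down; negative leans forward. Starts near upright; hinge friction holds it anywhere (0.5 N at the bar). From about 1.7 rad a spring catch resists with some 6 N at the bar and throws it back if let go; then it clicks into its last notch at a dead stop a little short of 2 rad, and stays.
- cradle: black charging cradle fixed to the bench: base plate 12 mm thick, 150 mm wide, 67 mm behind and 59 mm before the origin; pocket floor at 12 mm, 6 mm walls 38 mm above it, 2 mm of play: when the handle is pressed the meter rocks back 6 to 8 degrees, the bar gives some 12 mm with it, and it may stay so; straight it lifts out freely. Origin on the bench under the pocket's middle; axes as the meter's.
- mat: flat black rubber bench mat, 220 mm (x) by 200 mm (y), 4 mm thick, fixed; origin at the middle of its underside, on the bench.
- solvent: bystander: amber bottle, 60 mm across, 115 mm high; origin under its middle.
- septa_tub: bystander: small white screw-top tub, 54 mm across, 50 mm high; origin under its middle.
- spanner: bystander: steel spanner 150 mm long lying flat; origin under its middle.
- vial_rack: bystander: grey rack of ten small capped vials, 60 by 110 by 44 mm; origin under its middle.
Not all that is in view belongs to the job. What is shaped like the cradle but purple or turquoise is not meant.

How it is judged:
On the way, in this order (a step that is already met when the one before it is completed fails the run):
1. the handle has clicked into its last notch (value of joint handle above 1.94 rad), for 0.2 s.
2. the meter is lifted clear of the cradle (z of meter in the frame of cradle above 0.056 m and value of joint handle above 1.94 rad), for 0.1 s.
At the end, for the whole second after the job is handed in: Handle in its last notch (joint above 1.94), meter leaning back on it (13 to 24 degrees from upright), rear edge of the sole and middle of the handle bar both over the mat and resting on it, meter at rest and let go (value of joint handle above 1.94 rad and angle between meter's own z axis and vertical between 0.22 and 0.42 rad and x of meter_sole in the frame of mat between -0.11 and 0.11 m and y of meter_sole in the frame of mat between -0.1 and 0.1 m and x of handle_bar in the frame of mat between -0.11 and 0.11 m and y of handle_bar in the frame of mat between -0.1 and 0.1 m and height (world z) of meter_sole below 0.01 m and height (world z) of handle_bar below 0.016 m and linear speed of meter below 0.02 m/s and angular speed of meter below 0.1 rad/s); the robot touches nothing.
It fails at once if the meter is levered hard in the cradle (contact force between meter and cradle above 200 N).
It fails at once if the meter is dropped or let fall over onto the mat, or bumped down hard ((horizontal distance between meter_sole and mat below 0.15 m and height (world z) of meter_sole below 0.03 m and linear speed of meter above 0.25 m/s) or contact force between meter and mat above 90 N).
It fails at once if a bystander is pushed (distance of any of solvent, septa_tub, spanner, vial_rack from where it was at the start of the episode above 0.02 m).
It also fails if it takes over 61 s, if anything falls off the work surface, if the arm or the gripper's body presses on something with over 40 N, if the wrist force passes 120 N, or if a joint passes its speed limit or range.

ROBOT

A 6-joint arm with a two-finger parallel gripper is mounted at the origin on the work surface. World frame = base frame: x ahead of the robot, y to its left, z up, the work surface at z = 0. Lengths are in m, angles in rad, forces in N, time in s.
With the tool pointing down it reaches from about 0.375 to 0.975 m from the base axis. Payload 3.8 kg.
Tool frame: the origin (TCP) lies on the centre line of the jaws, within the pads' length; the fingertips stand 17 mm ahead of it and the grasp point (between the pads) lies 2 mm behind it (r.nose_length is the distance from the TCP to the fingertips, in m); z points along the fingers, y is the line along which they close (so a half turn about z gives the same grasp; the last joint's range is limited). The gripper opens to 85 mm and grips with 20 to 120 N. Pads are 22 mm wide; open, the fingers measure 114 mm over their backs; the gripper's body (76 mm by 85 mm) begins 54 mm behind the grasp point. The pads swing forward as they close: fully open they stand 13 mm farther back than shut.
Start: joints at [1.201, 0.264, 1.604, -0, 1.274, -0.037], TCP at [0.221, 0.638, 0.248] pointing down, gripper open.
Joint ranges: [-2.63, 2.63], [-0.94, 2.18], [0.31, 2.57], [-1.31, 4.45], [0, 2.66], [-2.55, 2.55]. Speed limits (rad/s): [2.57, 2.57, 3.14, 3.14, 3.14, 3.14].

INTERFACE

Orientations are given as a unit quaternion [x, y, z, w].
In Python, from cell import sensors, grab_frame, r, look_for, regions_of, pinpoint gives the robot as it stands. The module is installed in compiled form; this text tells all that it offers.
- The arm moves only by the tool apply_moves, never from a script. Its argument "rows" is a list of rows, each an object with "dr": the turn, a rotation vector about the world's x, y, z in degrees, a list of three; "translation": the shift along the world's x, y, z in cm, a list of three; "gripper": the closure, from -1 (fully open) to 1 (shut), so that 0 is half open. In form: [{"dr": [wx, wy, wz], "translation": [tx, ty, tz], "gripper": gripper}, ...]. A call has 1 to 8 rows; each row shifts and turns the commanded pose from where the row before left it; what a row does not reach is not made up. A row lasts 1/10 s, in which the tool goes at most 50 mm and 8.59 degrees, less where a joint would pass 70% of its speed; a pose out of reach is approached as far as the arm can. A call is refused whole if a number of a shift passes 5 or a number of a turn 8.59, either way. A call with a gripper value outside its range is refused whole. The fingers move at their own pace and stop on an object; "force" is the grip in N (left out, the last holds). Time passes only in rows, so rows that do not move let the fingers close. It gives the time, the measured TCP pose, the force, the opening and the grip force at its end, in the units of the state.
- sensors.get_state(): the state, without advancing time (a new reading comes with each control period).
- grab_frame(name): name is "scene" or "top" or "wrist"; returns a dict with "image" (384x512x3 uint8, red, green, blue), "depth" (384x512 float32, m along the optical axis (not along the pixel's ray), 0 where there is no reading), "fovy" (degrees; the focal length in pixels is half the picture's height over the tangent of half this angle, whatever the lens; pixels are square), "cx", "cy" (the principal point, pixels), "view" (4x4, takes a point from world to camera coordinates); the wrist camera has in their place "tool_from_camera" (4x4, takes a point from camera to tool coordinates, whose origin is the TCP and whose axes are the flange's). Camera axes: x right, y up, looking along -z (the intrinsics and any distortion apply to the point x, -y, -z); pixel columns grow to the right and rows downward; lengths in m; the calibration is good to about 2 mm. The wrist camera is an equidistant fisheye: a pixel r from the principal point sees the ray r / f radians off the axis. A picture is of the moment at which its call begins: read the wrist's pose just before it.
- r.finish_job(): hands the job in; it is judged then, once.
Trained networks look in a picture, given as the dict that the camera call returned (one of the last four; its "shot" number tells which), for a name from the list of things; names that differ only in an ending like _2 or _b are one class to them, and where a whole thing is asked for, a point or a joint stands for the part that bears it (a point fixed in the world has none). Each returns a list of dicts, best first, with "score" (0 to 1); they miss things now and then, are a little off and sometimes report something else, mostly with a low value. They report only what shows in the picture. A call takes as long as a camera call. They do not tell look-alikes from the thing itself.
- look_for(picture, label): "extent" ([centre column, centre row, width, height] in pixels, round what is visible of it).
- regions_of(picture, label): "pixels" (384x512 bool, what is visible of it) and "extent" ([centre column, centre row, width, height] in pixels, round what is visible of it).
- pinpoint(picture, label): "point" ([column, row] in pixels: a listed point, or the origin of a listed thing).
The state is a dict: "time": time; "joints": joint angles; "qvel": joint speeds; "joint_torque": joint torques, N m; "position": TCP position; "eef_rot": TCP orientation; "contact_force": force on the tool from outside, world axes, zero at the start; "torque": the same for the moment, N m; "finger_gap": finger opening in m; "grasp_force": force on a finger pad.
Only numpy, scipy, OpenCV 4.12 (cv2) and the standard library are available. Lean on these libraries where they do the work, as an engineer would, in place of code of your own. Each camera call takes 0.05 s, during which the arm holds its last target. There are 200 camera calls.

## Working session

There is one attempt and no reset: what is moved stays moved. The work goes in short steps, Python scripts to look and compute and a tool call to move; the robot and the scene stay as the last step left them, time stands still between calls to the robot, and variables do not carry over. Pictures are saved under pics/ and viewed, at most 10 in all, crops included, and the job is handed in when it is done.

Besides the shell and the picture viewer there is one more tool, called after "Call:" as name(argument=value, ...), one argument or row to a line, values as JSON. apply_moves: Moves the arm, as the interface text tells. Its arguments: {"type":"object","properties":{"rows":{"type":"array"},"force":{"type":"number"}},"required":["rows"]}

```bash
mkdir -p pics
cat > h.py <<'E'
import numpy as np, cv2
from cell import sensors, grab_frame, r, look_for, regions_of, pinpoint
def cloud(p):
    H,W=p["depth"].shape; f=H/2/np.tan(np.radians(p["fovy"])/2)
    v,u=np.mgrid[:H,:W]; d=p["depth"]
    c=np.stack([(u-p["cx"])/f*d,-(v-p["cy"])/f*d,-d,np.ones_like(d)],-1)
    w=c@np.linalg.inv(p["view"]).T
    w[d==0]=np.nan
    return w[...,:3]
E
python3 - <<'E'
from h import *
s=sensors.get_state(); print(s["time"],s["position"],s["eef_rot"],s["finger_gap"])
for n in ["scene","top"]:
    p=grab_frame(n); cv2.imwrite(f"pics/{n}0.png",p["image"][...,::-1]); w=cloud(p)
    np.savez(f"{n}0.npz",w=w,im=p["image"])
    print(n,p["fovy"],np.linalg.inv(p["view"])[:3].round(3).tolist())
    for l in ["meter","cradle","mat","handle","solvent","septa_tub","spanner","vial_rack"]:
        for g in regions_of(p,l)[:2]:
            m=g["pixels"]; q=w[m]; q=q[~np.isnan(q[:,0])]
            print(l,round(g["score"],2),np.round(g["extent"]).tolist(),np.median(q,0).round(3) if len(q) else None, np.percentile(q,[2,98],axis=0).round(3).tolist() if len(q) else None)
    for l in ["meter_centre","handle_bar","handle_pivot","cradle","mat"]:
        print(l,[(round(g["score"],2),np.round(g["point"]).tolist()) for g in pinpoint(p,l)[:2]])
E
```

```text
0.0 [0.22023099 0.63730546 0.24694882] [ 1.65616333e-01  9.86189597e-01 -1.11920956e-03 -2.36676796e-04] 0.08581633804751984
scene 50.636402659789596 [[0.5, -0.537, 0.679, 1.565], [0.866, 0.325, -0.381, -0.513], [-0.016, 0.778, 0.627, 0.98]]
meter 0.79 [293.0, 159.0, 34.0, 49.0] [0.59  0.216 0.12 ] [[0.465, 0.157, -0.0], [0.611, 0.346, 0.171]]
cradle 0.95 [317.0, 222.0, 52.0, 38.0] [0.81  0.18  0.013] [[0.73, 0.108, 0.004], [0.866, 0.261, 0.05]]
cradle 0.77 [359.0, 191.0, 48.0, 33.0] [0.762 0.408 0.014] [[0.686, 0.342, 0.004], [0.819, 0.492, 0.05]]
mat 0.68 [180.0, 223.0, 78.0, 58.0] [ 0.554 -0.232  0.003] [[0.439, -0.324, -0.001], [0.652, -0.134, 0.007]]
handle 0.56 [286.0, 156.0, 28.0, 46.0] [0.553 0.177 0.141] [[0.315, 0.154, -0.004], [0.606, 0.41, 0.172]]
solvent 0.97 [117.0, 231.0, 28.0, 34.0] [ 0.551 -0.439  0.064] [[0.525, -0.465, 0.003], [0.563, -0.41, 0.115]]
solvent 0.15 [289.0, 159.0, 38.0, 53.0] [0.589 0.217 0.118] [[0.358, 0.156, -0.003], [0.611, 0.405, 0.171]]
septa_tub 0.64 [263.0, 222.0, 17.0, 20.0] [ 0.735 -0.002  0.039] [[0.703, -0.021, 0.002], [0.749, 0.026, 0.052]
[... 1109 characters left out ...]
0.157, 0.013], [0.602, 0.283, 0.175]]
solvent 0.75 [412.0, 234.0, 31.0, 27.0] [ 0.536 -0.421  0.077] [[0.506, -0.465, -0.001], [0.564, -0.404, 0.117]]
septa_tub 0.57 [262.0, 173.0, 18.0, 22.0] [0.719 0.006 0.049] [[0.699, -0.015, 0.018], [0.743, 0.03, 0.054]]
spanner 0.65 [267.0, 244.0, 16.0, 44.0] [ 0.519 -0.008  0.006] [[0.449, -0.024, -0.001], [0.576, 0.009, 0.011]]
vial_rack 0.77 [116.0, 230.0, 43.0, 22.0] [0.558 0.444 0.021] [[0.529, 0.393, 0.011], [0.586, 0.498, 0.046]]
meter_centre [(0.55, [180.0, 224.0])]
handle_bar [(0.8, [182.0, 233.0]), (0.49, [261.0, 171.0])]
handle_pivot [(0.68, [181.0, 222.0])]
cradle [(0.82, [128.0, 174.0]), (0.77, [188.0, 219.0])]
mat [(0.96, [336.0, 230.0])]
```

Run:
```python
import numpy as np,cv2
D=np.load("top0.npz");w=D["w"];S=np.load("scene0.npz")
a=cv2.resize(D["im"][170:280,90:400,::-1],(800,284));b=cv2.resize(S["im"][100:260,160:400,::-1],(450,300))
c=np.zeros((584,800,3),np.uint8);c[:284]=a;c[284:584,:450]=b;cv2.imwrite("pics/c0.png",c)
for n,d in(("top",w),("scene",S["w"])):
  q=d.reshape(-1,3);q=q[~np.isnan(q[:,0])]
  def sel(z0,z1): return q[(q[:,2]>z0)&(q[:,2]<z1)&(abs(q[:,0]-.57)<.1)&(abs(q[:,1]-.22)<.11)]
  for z0,z1 in((.135,.147),(.163,.19),(.008,.016),(.045,.055)):
    m=sel(z0,z1)
    if len(m)>5:
      print(n,z0,len(m),m.mean(0).round(4),cv2.minAreaRect((m[:,:2]*1000).astype(np.float32)))
```

```text
top 0.135 572 [0.5793 0.2302 0.1413] ((573.002197265625, 229.00949096679688), (53.15165328979492, 131.61422729492188), 18.384986877441406)
top 0.163 243 [0.5391 0.2175 0.1708] ((540.1141967773438, 218.64376831054688), (14.90141487121582, 131.98167419433594), 18.010143280029297)
top 0.008 898 [0.5772 0.221  0.0117] ((576.3720092773438, 230.4263153076172), (124.94686126708984, 149.7897491455078), 18.243745803833008)
top 0.045 112 [0.5675 0.2202 0.0497] ((580.0450439453125, 231.0296630859375), (54.02956771850586, 125.61991119384766), 18.41972541809082)
scene 0.135 199 [0.5791 0.2237 0.1403] ((570.7686157226562, 223.53738403320312), (59.347900390625, 141.04530334472656), 16.313425064086914)
scene 0.163 86 [0.542  0.2097 0.169 ] ((540.228515625, 212.88119506835938), (15.390339851379395, 129.6143341064453), 17.8824520111084)
scene 0.008 289 [0.6014 0.2088 0.0112] ((577.0879516601562, 223.96490478515625), (128.0045623779297, 149.35472106933594), 19.285736083984375)
scene 0.045 113 [0.5974 0.2161 0.0491] ((581.1200561523438, 228.45889282226562), (56.575523376464844, 127.78909301757812), 15.752205848693848)
```

View pics/c0.png

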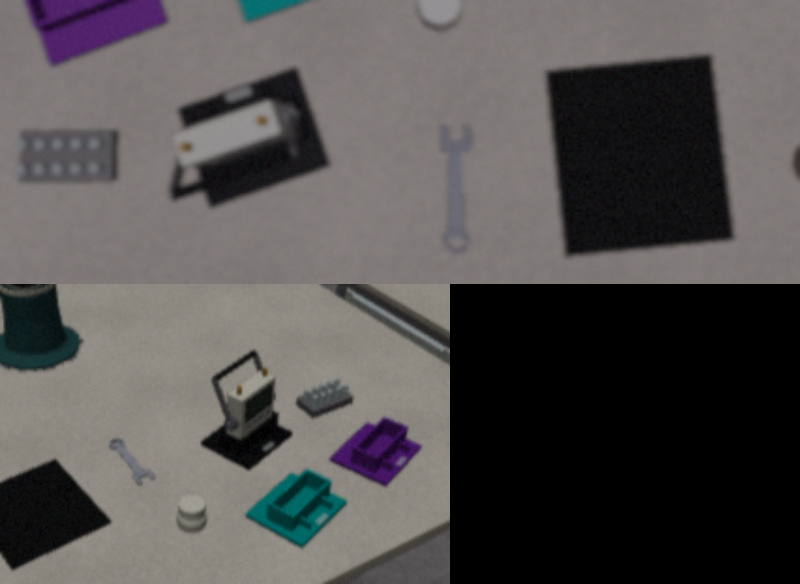

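The top/scene crop shows the meter in the black cradle (the real one). Its handle leans about 26° back towards the robot, and the mat is clear on the right. Meter yaw is about 18.2° and the bar is at about (0.540, 0.219, 0.167).

Call:
apply_moves(
  rows=[
    {"dr": [0,0,-6.6],"translation": [2.9,-3.8,0],"gripper": -0.1},
    {"dr": [0,0,-6.6],"translation": [2.9,-3.8,0],"gripper": -0.1},
    {"dr": [0,0,-6.6],"translation": [2.9,-3.8,0],"gripper": -0.1},
    {"dr": [0,0,-6.6],"translation": [2.9,-3.8,0],"gripper": -0.1},
    {"dr": [0,0,-6.6],"translation": [2.9,-3.8,0],"gripper": -0.1},
    {"dr": [0,0,-6.6],"translation": [2.9,-3.8,0],"gripper": -0.1},
    {"dr": [0,0,-6.6],"translation": [2.9,-3.8,0],"gripper": -0.1},
    {"dr": [0,0,-6.5],"translation": [2.9,-3.8,0],"gripper": -0.1},
  ],
  force=25,
)

```text
time: 2.2
position: [0.4535, 0.3323, 0.2487]
eef_rot: [0.588, 0.809, 0.0, 0.0]
contact_force: [0.3, 0.3, -0.1]
finger_gap: 0.0472
grasp_force: 0.0
```

Call:
apply_moves(
  rows=[
    {"dr": [0,0,0],"translation": [2.9,-3.8,0],"gripper": -0.1},
    {"dr": [0,0,0],"translation": [2.9,-3.8,0],"gripper": -0.1},
    {"dr": [0,0,0],"translation": [2.5,-3.6,0],"gripper": -0.1},
    {"dr": [0,0,0],"translation": [0,0,0],"gripper": -0.1},
    {"dr": [0,0,0],"translation": [0,0,0],"gripper": -0.1},
  ],
)

```text
time: 2.7
position: [0.5359, 0.2211, 0.2483]
eef_rot: [0.587, 0.809, 0.0, -0.0]
contact_force: [0.6, 0.4, 1.0]
finger_gap: 0.0471
grasp_force: 0.0
```

Call:
apply_moves(
  rows=[
    {"dr": [0,0,0],"translation": [0.4,-0.2,-4],"gripper": -0.1},
    {"dr": [0,0,0],"translation": [0,0,-2.5],"gripper": -0.1},
    {"dr": [0,0,0],"translation": [0,0,-1.4],"gripper": -0.1},
    {"dr": [0,0,0],"translation": [0,0,0],"gripper": 0.4},
    {"dr": [0,0,0],"translation": [0,0,0],"gripper": 1},
    {"dr": [0,0,0],"translation": [0,0,0],"gripper": 1},
    {"dr": [0,0,0],"translation": [0,0,0],"gripper": 1},
    {"dr": [0,0,0],"translation": [0,0,0],"gripper": 1},
  ],
  force=20,
)

```text
time: 3.5
position: [0.54, 0.2206, 0.1708]
eef_rot: [0.586, 0.81, 0.001, 0.0]
contact_force: [-2.2, 1.1, 2.1]
finger_gap: 0.0109
grasp_force: 20.5
```

Call:
apply_moves(
  rows=[
    {"dr": [0.9,-2.9,0],"translation": [-1.08,-0.36,-0.67],"gripper": 1},
    {"dr": [0.9,-2.9,0],"translation": [-1.0,-0.33,-0.82],"gripper": 1},
    {"dr": [0.9,-2.9,0],"translation": [-0.86,-0.28,-0.97],"gripper": 1},
    {"dr": [0.9,-2.9,0],"translation": [-0.73,-0.24,-1.08],"gripper": 1},
  ],
)

```text
time: 3.9
position: [0.5035, 0.2083, 0.1358]
eef_rot: [0.583, 0.805, 0.087, 0.065]
contact_force: [-3.1, 1.2, 2.6]
finger_gap: 0.0114
grasp_force: 21.3
```

Call:
apply_moves(
  rows=[
    {"dr": [0.9,-2.9,0],"translation": [-0.59,-0.19,-1.18],"gripper": 1},
    {"dr": [0.9,-2.9,0],"translation": [-0.42,-0.14,-1.25],"gripper": 1},
    {"dr": [0.9,-2.9,0],"translation": [-0.26,-0.08,-1.3],"gripper": 1},
    {"dr": [0.9,-2.9,0],"translation": [-0.07,-0.02,-0.76],"gripper": 1},
    {"dr": [0,0,0],"translation": [0,0,0],"gripper": 1},
  ],
)

```text
time: 4.4
position: [0.4869, 0.2026, 0.0873]
eef_rot: [0.573, 0.792, 0.167, 0.126]
contact_force: [-1.3, -0.1, 0.3]
finger_gap: 0.0112
grasp_force: 21.6
```

```bash
cat > look.py <<'E'
from h import *
import sys
w=[]
a=grab_frame("scene");b=grab_frame("top");np.savez("last.npz",w=cloud(b),ws=cloud(a))
y0,x0=int(sys.argv[2]),int(sys.argv[3])
i=cv2.resize(a["image"][y0:y0+100,x0:x0+130],(520,400),interpolation=2); 
y1,x1=int(sys.argv[4]),int(sys.argv[5])
j=cv2.resize(b["image"][y1:y1+100,x1:x1+70],(280,400),interpolation=2)
cv2.imwrite(f"pics/{sys.argv[1]}.png",np.hstack([i,j])[...,::-1])
E
python3 look.py a1 110 230 180 150
```

```text
(no output)
```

View pics/a1.png

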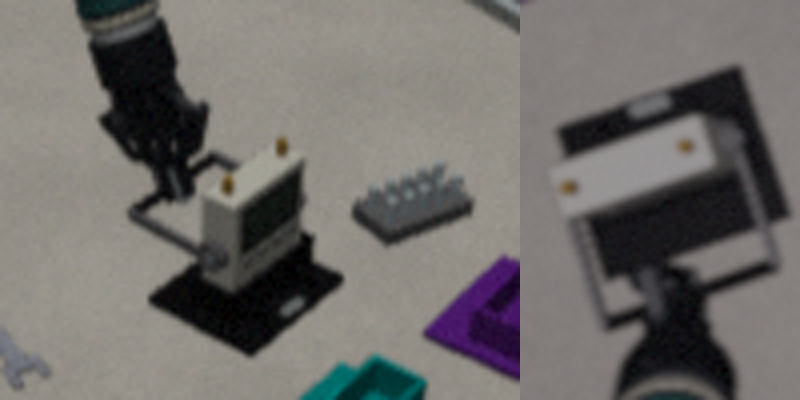

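The picture shows the handle held horizontally behind the meter, which is still upright. Now into the catch.

Call:
apply_moves(
  rows=[
    {"dr": [0,0,0],"translation": [0,0,-0.7],"gripper": 1},
    {"dr": [0,0,0],"translation": [0.03,0.01,-0.65],"gripper": 1},
    {"dr": [0,0,0],"translation": [0.1,0.03,-0.65],"gripper": 1},
    {"dr": [0,0,0],"translation": [0.1,0.03,-0.65],"gripper": 1},
  ],
  force=40,
)

```text
time: 4.9
position: [0.492, 0.2043, 0.062]
eef_rot: [0.573, 0.792, 0.168, 0.126]
contact_force: [-3.5, -0.9, 3.6]
finger_gap: 0.0104
grasp_force: 40.5
```

Call:
apply_moves(
  rows=[
    {"dr": [0,0,0],"translation": [0.1,0.03,-0.5],"gripper": 1},
    {"dr": [0,0,0],"translation": [0.1,0.03,-0.5],"gripper": 1},
    {"dr": [0,0,0],"translation": [0,0,0],"gripper": 1},
  ],
)

```text
time: 5.2
position: [0.4943, 0.2051, 0.0521]
eef_rot: [0.573, 0.792, 0.169, 0.126]
contact_force: [-2.3, 0.0, 3.7]
finger_gap: 0.0102
grasp_force: 40.7
```

Call:
apply_moves(
  rows=[
    {"dr": [0,0,0],"translation": [0.05,0.02,-0.4],"gripper": 1},
    {"dr": [0,0,0],"translation": [0.05,0.02,-0.4],"gripper": 1},
    {"dr": [0,0,0],"translation": [0,0,0],"gripper": 1},
  ],
)

```text
time: 5.5
position: [0.4962, 0.2058, 0.0451]
eef_rot: [0.573, 0.792, 0.17, 0.127]
contact_force: [0.4, 0.3, 4.1]
finger_gap: 0.0104
grasp_force: 40.9
```

Call:
apply_moves(
  rows=[
    {"dr": [0,0,0],"translation": [0.03,0.01,-0.3],"gripper": 1},
    {"dr": [0,0,0],"translation": [0.0,0.0,-0.2],"gripper": 1},
    {"dr": [0,0,0],"translation": [0,0,0],"gripper": 1},
  ],
)

```text
time: 5.8
position: [0.496, 0.2057, 0.04]
eef_rot: [0.573, 0.792, 0.169, 0.127]
contact_force: [3.0, 0.3, 2.3]
finger_gap: 0.0105
grasp_force: 40.5
```

Call:
apply_moves(
  rows=[
    {"dr": [0,0,0],"translation": [0,0,-0.3],"gripper": 1},
    {"dr": [0,0,0],"translation": [0,0,0],"gripper": 1},
  ],
)

```text
time: 6.0
position: [0.4948, 0.2053, 0.0361]
eef_rot: [0.573, 0.792, 0.168, 0.126]
contact_force: [2.3, 1.1, 1.8]
finger_gap: 0.0103
grasp_force: 40.0
```

Call:
apply_moves(
  rows=[
    {"dr": [0,0,0],"translation": [0,0,-0.3],"gripper": 1},
    {"dr": [0,0,0],"translation": [0,0,0],"gripper": 1},
  ],
)

```text
time: 6.2
position: [0.4952, 0.2055, 0.0334]
eef_rot: [0.573, 0.792, 0.169, 0.126]
contact_force: [3.2, 2.6, 0.9]
finger_gap: 0.0104
grasp_force: 40.3
```

```bash
python3 look.py a2 110 230 180 150
```

```text
(no output)
```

View pics/a2.png

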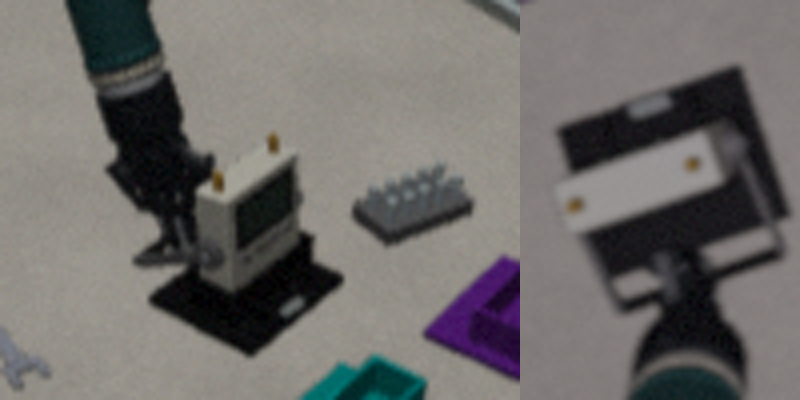

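The meter has rocked back in the pocket; the bar is low. I'll measure the meter's tilt and the handle's angle.

```bash
cat > tilt.py <<'E'
import numpy as np
D=np.load("last.npz");c,s=np.cos(np.radians(18.2)),np.sin(np.radians(18.2))
for k in("w","ws"):
  q=D[k].reshape(-1,3);q=q[~np.isnan(q[:,0])]-[.5802,.2317,0]
  m=np.c_[q[:,0]*c+q[:,1]*s,-q[:,0]*s+q[:,1]*c,q[:,2]]
  t=m[(abs(m[:,1])<32)&(abs(m[:,1])<.03)&(m[:,2]>.125)&(m[:,2]<.16)&(abs(m[:,0])<.05)]
  A=np.c_[t[:,0],np.ones(len(t))]; print(k,"top",len(t),t[:,0].min().round(4),t[:,0].max().round(4),np.degrees(np.arctan(np.linalg.lstsq(A,t[:,2],rcond=None)[0][0])).round(1),t[:,2].mean().round(4))
  f=m[(abs(m[:,1])<.045)&(m[:,2]>.06)&(m[:,2]<.13)&(m[:,0]>0)&(m[:,0]<.04)]
  if len(f)>20:
    p=np.polyfit(f[:,2],f[:,0],1);print("front",len(f),"lean",np.degrees(-np.arctan(p[0])).round(1),"x at z.1",np.polyval(p,.1).round(4))
  # arms: |y| 58..68, behind the meter
  for sgn in(1,-1):
    a=m[(m[:,1]*sgn>.056)&(m[:,1]*sgn<.072)&(m[:,0]<-.025)&(m[:,0]>-.095)&(m[:,2]>.022)&(m[:,2]<.11)]
    if len(a)>6:
      p=np.polyfit(a[:,0],a[:,2],1);print("arm",sgn,len(a),"slope deg",np.degrees(np.arctan(p[0])).round(1),"z at -.08",np.polyval(p,-.08).round(4),"z at -.03",np.polyval(p,-.03).round(4))
  b=m[(abs(m[:,1])<.055)&(abs(m[:,1])>.03)&(m[:,0]<-.07)&(m[:,0]>-.11)&(m[:,2]>.018)&(m[:,2]<.1)]
  if len(b): print("bar",len(b),np.median(b,0).round(4),b[:,2].max().round(4))
E
python3 tilt.py
```

```text
w top 336 -0.0315 0.01 2.9 0.1407
front 21 lean 6.5 x at z.1 0.0128
arm 1 74 slope deg 27.5 z at -.08 0.0446 z at -.03 0.0706
arm -1 67 slope deg 28.2 z at -.08 0.0457 z at -.03 0.0725
bar 67 [-0.0878 -0.0311  0.0397] 0.0434
ws top 126 -0.0319 0.0105 -10.8 0.1383
front 238 lean 5.5 x at z.1 0.0092
arm -1 61 slope deg 21.2 z at -.08 0.0438 z at -.03 0.0632
bar 14 [-0.0877 -0.0393  0.0395] 0.0426
```

Call:
apply_moves(
  rows=[
    {"dr": [0,0,0],"translation": [0,0,-0.25],"gripper": 1},
    {"dr": [0,0,0],"translation": [0,0,0],"gripper": 1},
  ],
)

```text
time: 6.5
position: [0.4956, 0.2056, 0.0317]
eef_rot: [0.573, 0.792, 0.169, 0.127]
contact_force: [-0.5, -0.1, 9.2]
finger_gap: 0.0105
grasp_force: 41.2
```

Call:
apply_moves(
  rows=[
    {"dr": [0,0,0],"translation": [0,0,-0.25],"gripper": 1},
    {"dr": [0,0,0],"translation": [0,0,0],"gripper": 1},
  ],
)

```text
time: 6.7
position: [0.4959, 0.2057, 0.0303]
eef_rot: [0.573, 0.792, 0.169, 0.127]
contact_force: [-7.4, -2.1, 23.0]
finger_gap: 0.0103
grasp_force: 43.1
```

Call:
apply_moves(
  rows=[
    {"dr": [0,0,0],"translation": [0,0,0.4],"gripper": 1},
    {"dr": [0,0,0],"translation": [0,0,0],"gripper": 0.4},
    {"dr": [0,0,0],"translation": [0,0,0],"gripper": 0.4},
    {"dr": [0,0,0],"translation": [-0.75,-0.25,1.85],"gripper": 0.4},
    {"dr": [0,0,0],"translation": [-1.5,-0.5,3.6],"gripper": 0.4},
    {"dr": [-0.9,2.9,0],"translation": [-1.5,-0.5,3.6],"gripper": 0.4},
    {"dr": [-0.9,2.9,0],"translation": [0,0,4],"gripper": 0.4},
    {"dr": [-0.9,2.9,0],"translation": [0,0,4],"gripper": -0.5},
  ],
)

```text
time: 7.5
position: [0.4548, 0.1918, 0.2024]
eef_rot: [0.581, 0.803, 0.103, 0.077]
contact_force: [1.3, 0.3, -0.0]
finger_gap: 0.039
grasp_force: 0.0
```

```bash
python3 look.py a3 110 230 180 150; python3 tilt.py
```

```text
w top 341 -0.0317 0.0097 3.0 0.1406
front 27 lean 6.9 x at z.1 0.0126
arm 1 59 slope deg 27.7 z at -.08 0.0439 z at -.03 0.0701
arm -1 66 slope deg 27.8 z at -.08 0.0454 z at -.03 0.0717
bar 47 [-0.0872 -0.0376  0.0386] 0.0442
ws top 122 -0.0339 0.0088 -9.8 0.1375
front 236 lean 5.6 x at z.1 0.0092
arm -1 58 slope deg 26.1 z at -.08 0.042 z at -.03 0.0665
bar 13 [-0.0884 -0.0394  0.0361] 0.0421
```

View pics/a3.png

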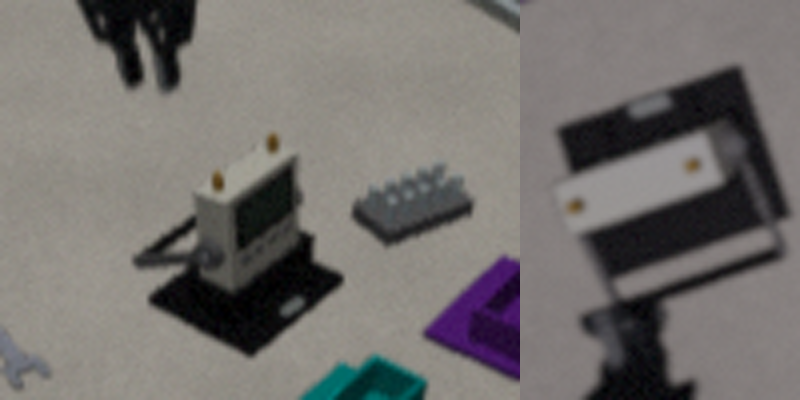

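The handle stays down by itself, so it's latched. Next I grip the meter's top, matching its ~6.5° lean.

Call:
apply_moves(
  rows=[
    {"dr": [-2.6,7.9,0],"translation": [0,0,1],"gripper": -1},
    {"dr": [0,0,0],"translation": [4,1.3,0],"gripper": -1},
    {"dr": [0,0,0],"translation": [4,1.3,0],"gripper": -1},
    {"dr": [0,0,0],"translation": [3.0,0.95,0],"gripper": -1},
    {"dr": [0,0,0],"translation": [0,0,0],"gripper": -1},
    {"dr": [0,0,0],"translation": [0,0,0],"gripper": -1},
  ],
)

```text
time: 8.2
position: [0.566, 0.2277, 0.21]
eef_rot: [0.585, 0.809, 0.045, 0.035]
contact_force: [-1.0, 0.1, -0.5]
finger_gap: 0.0852
grasp_force: 0.0
```

Call:
apply_moves(
  rows=[
    {"dr": [0,0,0],"translation": [0.4,0.1,-4],"gripper": -1},
    {"dr": [0,0,0],"translation": [0,0,-3],"gripper": -1},
    {"dr": [0,0,0],"translation": [0,0,-0.5],"gripper": -1},
    {"dr": [0,0,0],"translation": [0,0,0],"gripper": -0.3},
    {"dr": [0,0,0],"translation": [0,0,0],"gripper": 0.05},
    {"dr": [0,0,0],"translation": [0,0,0],"gripper": 0.3},
    {"dr": [0,0,0],"translation": [0,0,0],"gripper": 0.5},
    {"dr": [0,0,0],"translation": [0,0,0],"gripper": 0.5},
  ],
  force=40,
)

```text
time: 9.0
position: [0.5726, 0.2298, 0.1406]
eef_rot: [0.585, 0.809, 0.048, 0.038]
contact_force: [-1.3, -0.6, 5.9]
finger_gap: 0.0373
grasp_force: 39.8
```

Call:
apply_moves(
  rows=[
    {"dr": [-0.7,2.1,0],"translation": [0.24,0.08,0.1],"gripper": 0.5},
    {"dr": [-0.7,2.1,0],"translation": [0.24,0.08,0.1],"gripper": 0.5},
    {"dr": [-0.7,2.1,0],"translation": [0.24,0.08,0.1],"gripper": 0.5},
    {"dr": [0,0,0],"translation": [0,0,0],"gripper": 0.5},
  ],
  force=50,
)

```text
time: 9.4
position: [0.5807, 0.2324, 0.1414]
eef_rot: [0.586, 0.81, 0.001, 0.004]
contact_force: [3.1, 1.3, -3.9]
finger_gap: 0.0368
grasp_force: 50.8
```

Call:
apply_moves(
  rows=[
    {"dr": [0,0,0],"translation": [0,0,0.5],"gripper": 0.5},
    {"dr": [0,0,0],"translation": [0,0,0.5],"gripper": 0.5},
    {"dr": [0,0,0],"translation": [0,0,0],"gripper": 0.5},
  ],
)

```text
time: 9.7
position: [0.5799, 0.2321, 0.1522]
eef_rot: [0.586, 0.81, 0.002, 0.004]
contact_force: [4.2, 1.9, -2.3]
finger_gap: 0.0369
grasp_force: 51.6
```

Call:
apply_moves(
  rows=[
    {"dr": [0,0,0],"translation": [0,0,1],"gripper": 0.5},
    {"dr": [0,0,0],"translation": [0,0,1.5],"gripper": 0.5},
    {"dr": [0,0,0],"translation": [0,0,2],"gripper": 0.5},
    {"dr": [0,0,0],"translation": [0,0,2],"gripper": 0.5},
    {"dr": [0,0,0],"translation": [0,0,2],"gripper": 0.5},
    {"dr": [0,0,0],"translation": [0,0,0],"gripper": 0.5},
  ],
)

```text
time: 10.3
position: [0.5791, 0.232, 0.239]
eef_rot: [0.586, 0.81, 0.002, 0.004]
contact_force: [-0.0, 0.2, -4.1]
finger_gap: 0.0369
grasp_force: 52.3
```

```bash
python3 look.py a4 100 230 170 150; sed -e 's/>.125)/>.2)/;s/<.16)/<.25)/;s/>.06)/>.14)/;s/<.13)/<.21)/;s/>.022)&(a/&/' tilt.py | sed -e 's/m\[:,2\]>.022)&(m\[:,2\]<.11/m[:,2]>.09)\&(m[:,2]<.18/;s/m\[:,2\]>.018)&(m\[:,2\]<.1)/m[:,2]>.09)\&(m[:,2]<.18)/' > tilt2.py; python3 tilt2.py
```

```text
w top 184 -0.0319 0.0307 8.6 0.2356
arm 1 83 slope deg 21.7 z at -.08 0.1503 z at -.03 0.1702
arm -1 84 slope deg 21.4 z at -.08 0.1511 z at -.03 0.1707
bar 87 [-0.0891  0.0311  0.1465] 0.1502
ws top 182 -0.0328 0.0335 -20.2 0.2307
front 223 lean -3.1 x at z.1 0.0121
arm -1 47 slope deg 21.4 z at -.08 0.1489 z at -.03 0.1686
bar 16 [-0.0878 -0.0415  0.1469] 0.1518
```

View pics/a4.png

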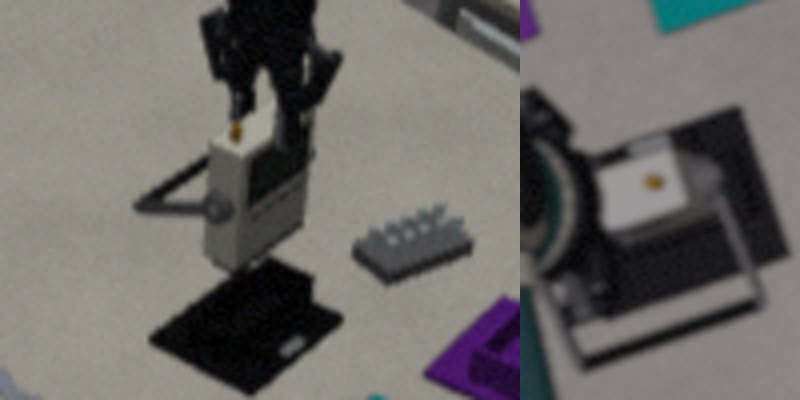

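Call:
apply_moves(
  rows=[
    {"dr": [0,0,-1],"translation": [-0.1,-1.5,0],"gripper": 0.5},
    {"dr": [0,0,-1.2],"translation": [-0.2,-3,0],"gripper": 0.5},
    {"dr": [0,0,-1.2],"translation": [-0.2,-3,0],"gripper": 0.5},
    {"dr": [0,0,-1.2],"translation": [-0.2,-3,0],"gripper": 0.5},
    {"dr": [0,0,-1.2],"translation": [-0.2,-3,0],"gripper": 0.5},
    {"dr": [0,0,-1.2],"translation": [-0.2,-3,0],"gripper": 0.5},
    {"dr": [0,0,-1.2],"translation": [-0.2,-3,0],"gripper": 0.5},
    {"dr": [0,0,-1.2],"translation": [-0.2,-3,0],"gripper": 0.5},
  ],
)

```text
time: 11.2
position: [0.5616, 0.0048, 0.2338]
eef_rot: [0.651, 0.759, -0.002, 0.002]
contact_force: [0.4, 0.2, -5.2]
finger_gap: 0.0368
grasp_force: 52.3
```

Call:
apply_moves(
  rows=[
    {"dr": [0,0,-1.2],"translation": [-0.2,-3,0],"gripper": 0.5},
    {"dr": [0,0,-1.2],"translation": [-0.2,-3,0],"gripper": 0.5},
    {"dr": [0,0,-1.2],"translation": [-0.2,-3,0],"gripper": 0.5},
    {"dr": [0,0,-1.2],"translation": [-0.2,-3,0],"gripper": 0.5},
    {"dr": [0,0,-1.2],"translation": [-0.2,-3,0],"gripper": 0.5},
    {"dr": [0,0,-1.2],"translation": [-0.2,-3,0],"gripper": 0.5},
    {"dr": [0,0,-1.2],"translation": [0,-3,0],"gripper": 0.5},
    {"dr": [0,0,-0.6],"translation": [0,-1.8,0],"gripper": 0.5},
  ],
)

```text
time: 12.0
position: [0.5497, -0.2234, 0.234]
eef_rot: [0.709, 0.705, -0.001, 0.002]
contact_force: [0.1, 0.1, -5.9]
finger_gap: 0.0371
grasp_force: 52.3
```

Call:
apply_moves(
  rows=[
    {"dr": [0,-3.6,0],"translation": [0,0,-0.5],"gripper": 0.5},
    {"dr": [0,-3.6,0],"translation": [0,0,-0.5],"gripper": 0.5},
    {"dr": [0,-3.6,0],"translation": [0,0,-0.5],"gripper": 0.5},
    {"dr": [0,-3.6,0],"translation": [0,0,-0.5],"gripper": 0.5},
    {"dr": [0,-3.6,0],"translation": [0,0,-0.5],"gripper": 0.5},
    {"dr": [0,0,0],"translation": [0,0,0],"gripper": 0.5},
  ],
)

```text
time: 12.6
position: [0.5477, -0.2199, 0.2072]
eef_rot: [0.7, 0.697, 0.109, 0.11]
contact_force: [-0.5, 0.3, -6.1]
finger_gap: 0.0367
grasp_force: 52.8
```

```bash
python3 look.py a5 140 120 180 300
python3 - <<'E'
import numpy as np,cv2
D=np.load("last.npz")
for k in("w","ws"):
  q=D[k].reshape(-1,3);q=q[~np.isnan(q[:,0])]
  q=q[(abs(q[:,0]-.55)<.15)&(abs(q[:,1]+.224)<.15)]
  f=q[(abs(q[:,1]+.224)<.05)&(q[:,0]>.55)&(q[:,2]>.07)&(q[:,2]<.15)]
  if len(f)>20:
    for _ in range(4):
      p=np.polyfit(f[:,2],f[:,0],1);e=f[:,0]-np.polyval(p,f[:,2]);f=f[abs(e)<2*e.std()+1e-4]
    print(k,"front",len(f),"lean",np.degrees(-np.arctan(p[0])).round(1),"x at .1",np.polyval(p,.1).round(4),e.std().round(4))
  b=q[(q[:,0]<.515)&(q[:,2]>.03)&(q[:,2]<.13)&(abs(q[:,1]+.224)<.075)]
  if len(b): print("handle",len(b),np.percentile(b,[2,50,98],axis=0).round(3).tolist())
  m=q[(q[:,2]>.12)&(q[:,2]<.3)]; print(len(m),np.percentile(m,[2,98],axis=0).round(3).tolist())
E
```

```text
w front 155 lean 15.7 x at .1 0.6012 0.0005
handle 152 [[0.488, -0.234, 0.09], [0.495, -0.195, 0.096], [0.51, -0.153, 0.114]]
1002 [[0.478, -0.27, 0.126], [0.594, -0.154, 0.295]]
ws front 499 lean 14.4 x at .1 0.5969 0.002
handle 7 [[0.488, -0.289, 0.089], [0.505, -0.289, 0.099], [0.513, -0.288, 0.112]]
1523 [[0.51, -0.283, 0.123], [0.592, -0.169, 0.294]]
```

View pics/a5.png

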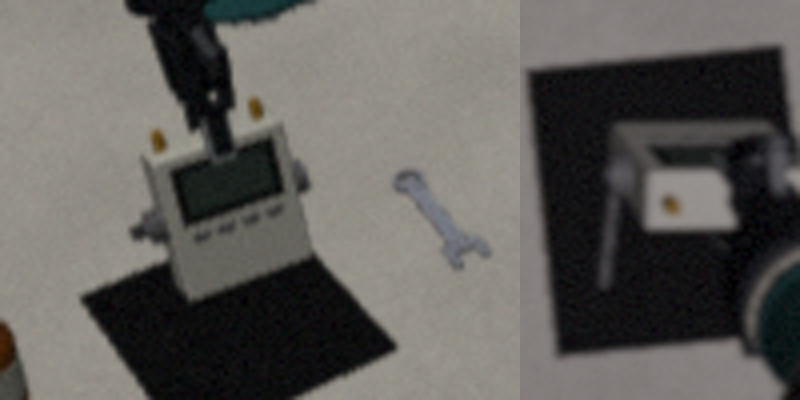

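The meter hangs over the mat leaning about 15.5°, with the handle behind it. I'll add 2.5° of tilt and descend.

Call:
apply_moves(
  rows=[
    {"dr": [0,-2.5,0],"translation": [0.4,-0.4,-1],"gripper": 0.5},
    {"dr": [0,0,0],"translation": [0,0,-1.5],"gripper": 0.5},
    {"dr": [0,0,0],"translation": [0,0,-1.5],"gripper": 0.5},
    {"dr": [0,0,0],"translation": [0,0,-1.2],"gripper": 0.5},
    {"dr": [0,0,0],"translation": [0,0,-0.8],"gripper": 0.5},
    {"dr": [0,0,0],"translation": [0,0,-0.5],"gripper": 0.5},
    {"dr": [0,0,0],"translation": [0,0,0],"gripper": 0.5},
  ],
)

```text
time: 13.4
position: [0.5553, -0.2248, 0.1448]
eef_rot: [0.697, 0.695, 0.125, 0.128]
contact_force: [-0.9, -0.5, -6.1]
finger_gap: 0.0365
grasp_force: 52.7
```

Call:
apply_moves(
  rows=[
    {"dr": [0,0,0],"translation": [0,0,-0.4],"gripper": 0.5},
    {"dr": [0,0,0],"translation": [0,0,-0.2],"gripper": 0.5},
    {"dr": [0,0,0],"translation": [0,0,0],"gripper": 0.5},
  ],
)

```text
time: 13.7
position: [0.5557, -0.2252, 0.1401]
eef_rot: [0.697, 0.694, 0.126, 0.129]
contact_force: [-1.3, -0.2, -4.7]
finger_gap: 0.0371
grasp_force: 52.7
```

Call:
apply_moves(
  rows=[
    {"dr": [0,0,0],"translation": [0,0,-0.2],"gripper": 0.5},
    {"dr": [0,0,0],"translation": [0,0,-0.2],"gripper": 0.5},
    {"dr": [0,0,0],"translation": [0,0,0],"gripper": 0.5},
  ],
)

```text
time: 14.0
position: [0.5555, -0.2251, 0.1357]
eef_rot: [0.697, 0.694, 0.126, 0.128]
contact_force: [-0.9, -1.0, -5.5]
finger_gap: 0.037
grasp_force: 52.7
```

Call:
apply_moves(
  rows=[
    {"dr": [0,0,0],"translation": [0,0,-0.2],"gripper": 0.5},
    {"dr": [0,0,0],"translation": [0,0,0],"gripper": 0.5},
  ],
)

```text
time: 14.2
position: [0.5555, -0.2252, 0.1337]
eef_rot: [0.697, 0.694, 0.126, 0.129]
contact_force: [0.5, 0.0, -5.0]
finger_gap: 0.0368
grasp_force: 52.7
```

Call:
apply_moves(
  rows=[
    {"dr": [0,0,0],"translation": [0,0,-0.2],"gripper": 0.5},
    {"dr": [0,0,0],"translation": [0,0,0],"gripper": 0.5},
  ],
)

```text
time: 14.4
position: [0.5555, -0.2251, 0.1316]
eef_rot: [0.697, 0.694, 0.126, 0.128]
contact_force: [0.2, -0.6, -5.1]
finger_gap: 0.0366
grasp_force: 52.7
```

Call:
apply_moves(
  rows=[
    {"dr": [0,0,0],"translation": [0,0,-0.2],"gripper": 0.5},
    {"dr": [0,0,0],"translation": [0,0,0],"gripper": 0.5},
  ],
)

```text
time: 14.6
position: [0.556, -0.2253, 0.1302]
eef_rot: [0.697, 0.694, 0.126, 0.129]
contact_force: [0.1, -0.6, -3.2]
finger_gap: 0.0367
grasp_force: 53.0
```

Contact is beginning, so smaller steps.

Call:
apply_moves(
  rows=[
    {"dr": [0,0,0],"translation": [0,0,-0.1],"gripper": 0.5},
    {"dr": [0,0,0],"translation": [0,0,0],"gripper": 0.5},
  ],
)

```text
time: 14.8
position: [0.5564, -0.2254, 0.1297]
eef_rot: [0.697, 0.694, 0.126, 0.129]
contact_force: [0.9, 1.2, -1.3]
finger_gap: 0.0366
grasp_force: 53.2
```

```bash
cat > fin.py <<'E'
from h import *
import sys
a=grab_frame("scene");b=grab_frame("top")
i=cv2.resize(a["image"][130:230,120:250],(520,400),interpolation=2);j=cv2.resize(b["image"][180:280,300:370],(280,400),interpolation=2)
cv2.imwrite(f"pics/{sys.argv[1]}.png",np.hstack([i,j])[...,::-1])
for k,p in(("w",b),("ws",a)):
  q=cloud(p).reshape(-1,3);q=q[~np.isnan(q[:,0])]
  q=q[(abs(q[:,0]-.55)<.12)&(abs(q[:,1]+.224)<.12)]
  f=q[(abs(q[:,1]+.224)<.05)&(q[:,0]>.555)&(q[:,2]>.02)&(q[:,2]<.1)]
  for _ in range(4):
    c=np.polyfit(f[:,2],f[:,0],1);e=f[:,0]-np.polyval(c,f[:,2]);f=f[abs(e)<2*e.std()+1e-4]
  print(k,"lean",np.degrees(-np.arctan(c[0])).round(1),"front x at mat",np.polyval(c,.004).round(4))
  h=q[(q[:,0]<.53)&(q[:,0]>.47)&(q[:,2]>.01)&(q[:,2]<.05)]
  print("bar",len(h),np.percentile(h,[2,50,98],axis=0).round(4).tolist() if len(h) else 0)
E
python3 fin.py a6
```

```text
w lean 17.9 front x at mat 0.6204
bar 113 [[0.5028, -0.2362, 0.0109], [0.5092, -0.194, 0.0153], [0.5281, -0.1587, 0.0359]]
ws lean 17.6 front x at mat 0.6176
bar 6 [[0.5124, -0.2954, 0.0163], [0.5183, -0.2946, 0.0237], [0.5258, -0.2939, 0.0305]]
```

Lean is 17.8° and the bar top is at mat plus 12 mm, so both points are down. Release.

Call:
apply_moves(
  rows=[
    {"dr": [0,0,0],"translation": [0,0,-0.05],"gripper": 0.5},
    {"dr": [0,0,0],"translation": [0,0,0],"gripper": 0.08},
    {"dr": [0,0,0],"translation": [0,0,0],"gripper": 0.0},
    {"dr": [0,0,0],"translation": [0,0,0],"gripper": -0.15},
    {"dr": [0,0,0],"translation": [0,0,0],"gripper": -0.4},
    {"dr": [0,0,0],"translation": [0,0,0],"gripper": -0.4},
  ],
  force=20,
)

```text
time: 15.5
position: [0.5556, -0.2253, 0.1285]
eef_rot: [0.697, 0.694, 0.126, 0.129]
contact_force: [0.1, -0.0, -1.0]
finger_gap: 0.0599
grasp_force: 0.0
```

Call:
apply_moves(
  rows=[
    {"dr": [0,0,0],"translation": [-0.36,0,0.94],"gripper": -0.4},
    {"dr": [0,0,0],"translation": [-0.72,0,1.88],"gripper": -0.4},
    {"dr": [0,0,0],"translation": [-1.44,0,3.76],"gripper": -0.4},
    {"dr": [0,0,0],"translation": [-1.44,0,3.76],"gripper": -0.4},
    {"dr": [0,0,0],"translation": [-1,0,2],"gripper": -0.4},
    {"dr": [0,0,0],"translation": [0,0,0],"gripper": -0.4},
  ],
)

```text
time: 16.1
position: [0.5073, -0.2268, 0.2576]
eef_rot: [0.696, 0.694, 0.126, 0.133]
contact_force: [-0.6, -0.4, 0.4]
finger_gap: 0.0598
grasp_force: 0.0
```

```bash
python3 fin.py a7
```

```text
w lean 17.2 front x at mat 0.6196
bar 180 [[0.5017, -0.2879, 0.0105], [0.5079, -0.2241, 0.0154], [0.5258, -0.1593, 0.0319]]
ws lean 17.4 front x at mat 0.6174
bar 6 [[0.5094, -0.2948, 0.0135], [0.5166, -0.2945, 0.0221], [0.5269, -0.2936, 0.0315]]
```

View pics/a7.png

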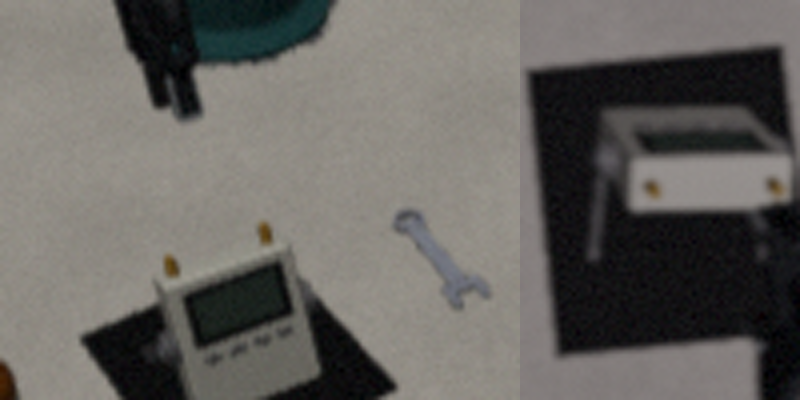

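The meter stands alone on the mat, leaning about 17.5° with the bar down, and the gripper is clear.

```bash
python3 -c "
from cell import r
print(r.finish_job())"
```

```text
the job is handed in; nothing more can be done
None
```

I handed the job in at about 16 s: the handle appears seated in its last notch, and the meter stands on the mat leaning back about 17.5° on sole and handle bar, with the gripper clear. I saw no bystander touched. The seating is judged from the camera and the force at the stop, and the hand-in returned no verdict.

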